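# Test the lid hinges of two shield boxes and mark the worn one

## Task

One of these two aluminium shield boxes has a worn lid hinge. Working from left to right, lift each lid by its knob about half way (45 degrees) and let go to see whether it stays there. Leave the sound lid standing half open by itself and lay the small roll of label tape flat on the lid that sank shut, on the free area behind its knob, so that this box gets tagged; do not shift the solder reel or the dropper bottle.

Things in the scene. Friction and masses are not known exactly. Their poses are not given: they have to be found in the camera images.
- box_a: one of two shield boxes that look alike: brushed aluminium, 170 mm deep (its x), 150 mm wide (its y), 90 mm tall to the flat lid top (lid split 62 mm above the bench), screwed down, one to the robot's left (greater world y) and one to its right; origin at the centre of its underside on the bench, its -x is the front, with the coax sockets and the lid knob, its hinge is along the back edge. One of the two boxes has a worn hinge; they cannot be told apart by looks
- box_b: the other of the two shield boxes, same size and axes
- lid_a (a joint): opening angle of box_a's lid, rad: 0 shut, 1.5 the stop, almost upright. Lid about 0.4 kg; a sound hinge holds it at any angle and takes about 6 to 9 N at the knob to move; a worn one lets it sink slowly by itself to fully shut, within about 3 s from half open
- lid_b (a joint): the same for box_b's lid
- knob_a (a point): centre of the black ball knob on box_a's lid: ball 30 mm across, centre 36 mm above the lid top on a 12 mm stem, 62 mm in front of the lid's middle; free all round. Shut: 126 mm above the bench. It can turn in a pinch across the box's y as the lid swings, so the gripper may stay upright. With the lid half open the knob, then the highest part, reaches 240 mm above the bench
- knob_b (a point): the same for box_b
- hinge_a (a point): middle of the hinge axis of box_a's lid, 62 mm above the bench, 90 mm behind the box's middle; the axis runs along the box's y. Closed, the knob lies 152 mm in front of and 64 mm above it
- hinge_b (a point): the same for box_b
- top_a (a point): centre of the free flat area of box_a's lid top, 20 mm behind the lid's middle (82 mm behind the knob), 90 mm above the bench when shut; its axes are the lid's: x to the back, y along the hinge, z out of the lid
- top_b (a point): the same for box_b
- tape_roll: small white roll of label tape lying flat on the bench, 52 mm across, 18 mm high; origin at the centre of its underside, z up
- reel: reel of solder wire, 56 mm across, 36 mm high, standing on the bench; leave alone
- flux: small dropper bottle, 34 mm across, 96 mm tall; leave alone
Things that resemble listed ones, but are neither listed nor needed, are in the scene too. Of the things like the tape_roll, leave any that is red; of the rest the larger one is meant.

How it is judged (in metres and radians):
On the way, in this order (a step that is already met when the one before it is completed fails the run):
1. the lid of the left box has been lifted about half way and let go (((world y of box_a above -0.03 m and value of joint lid_a between 0.5 and 1.1 rad and contact force between the fingers and box_a below 0.1 N) or (world y of box_b above -0.03 m and value of joint lid_b between 0.5 and 1.1 rad and contact force between the fingers and box_b below 0.1 N))), for 0.1 s.
2. the lid of the right box has been lifted about half way and let go (((world y of box_a below -0.03 m and value of joint lid_a between 0.5 and 1.1 rad and contact force between the fingers and box_a below 0.1 N) or (world y of box_b below -0.03 m and value of joint lid_b between 0.5 and 1.1 rad and contact force between the fingers and box_b below 0.1 N))), for 0.1 s.
At the end, for the whole second after the job is handed in: One lid, the sound one, stands still by itself at 0.5 to 1.1 rad (about 30 to 60 degrees); the other is shut (under 0.05 rad) and the tape roll lies flat and still on it, its middle within 50 mm of the middle of the free flat area (((value of joint lid_b between 0.5 and 1.1 rad and velocity of joint lid_b between -0.05 and 0.05 rad/s and value of joint lid_a below 0.05 rad and x of tape_roll in the frame of top_a between -0.05 and 0.05 m and y of tape_roll in the frame of top_a between -0.06 and 0.06 m and z of tape_roll in the frame of top_a between -0.005 and 0.007 m) or (value of joint lid_a between 0.5 and 1.1 rad and velocity of joint lid_a between -0.05 and 0.05 rad/s and value of joint lid_b below 0.05 rad and x of tape_roll in the frame of top_b between -0.05 and 0.05 m and y of tape_roll in the frame of top_b between -0.06 and 0.06 m and z of tape_roll in the frame of top_b between -0.005 and 0.007 m)) and angle between tape_roll's own z axis and vertical below 0.12 rad and linear speed of tape_roll below 0.02 m/s); the robot touches nothing.
It fails at once if the solder reel or the dropper bottle is shifted by more than 30 mm (distance of any of reel, flux from where it was at the start of the episode above 0.03 m).
It also fails if it takes over 72 s, if anything falls off the work surface, if the arm or the gripper's body presses on something with over 40 N, if the wrist force passes 120 N, or if a joint passes its speed limit or range.

## Robot

A 6-joint arm with a two-finger parallel gripper is mounted at the origin on a cart in front of the work surface, level with it; the furniture and walls round the work are solid. World frame = base frame: x ahead of the robot, y to its left, z up, the work surface at z = 0. Lengths are in m, angles in degrees, forces in N, time in s.
With the tool pointing down it reaches from about 0.35 to 0.875 m from the base axis. Payload 4.2 kg.
Tool frame: the origin (TCP) lies on the front face of the gripper's body, between the roots of the fingers; the fingertips stand 70 mm ahead of it and the grasp point (between the pads) lies 51 mm ahead of it; x points along the fingers, y is the direction in which the jaws open and shut, and the axes are right-handed (so a half turn about x gives the same grasp; the last joint's range is limited). The gripper opens to 87 mm and grips with 3 to 60 N. Pads are 19 mm wide; open, the fingers measure 117 mm over their backs; the gripper's body (75 mm by 190 mm) begins 51 mm behind the grasp point.
Start: joints at [86.15, 22.042, 0.453, 0, -68.411, -14.817], TCP at [0.2, 0.592, 0.292] pointing down, gripper open.
Joint ranges: [-179.83, 179.83], [-69.29, 118.12], [-61.27, 80.66], [-181.25, 117.63], [-171.15, -9.14], [-177.46, 177.46]. Speed limits (degrees/s): [159.86, 159.86, 180, 180, 180, 180].

## Interface

Orientations are given as a 3x3 rotation matrix whose columns are the frame's x, y, z axes.
In Python, from station import r, viewer, spotter gives the robot as it stands.
- The arm moves only by the tool move_arm, never from a script. Its argument "series" is a list that holds one entry, the list of rows, each a list of 7 numbers: the turn, a rotation vector about the world's x, y, z scaled (see below), then the shift along the world's x, y, z scaled (see below), then the opening, from 0 (shut) to 1 (fully open). A call has 1 to 20 rows; each row shifts and turns the pose as measured when the row begins; what a row does not reach is not made up. The controller multiplies each number of a shift by 60 mm and each number of a turn by 8 degrees. A row lasts 1/8 s, in which the tool goes at most 62.5 mm and 10.7 degrees, less where a joint would pass 70% of its speed; a pose out of reach is approached as far as the arm can. A call with a number of a shift or a turn outside -1 to 1 is refused whole. A call with a gripper value outside its range is refused whole. The fingers move at their own pace and stop on an object; the grip force is fixed at half the most. Time passes only in rows, so rows that do not move let the fingers close. It gives the time, the measured TCP pose, the force and the opening at its end, in the units of the state.
- r.sense(): the state, without advancing time (a new reading comes with each control period).
- viewer.capture(name): name is "scene" or "top"; returns (picture, depth): 384x512x3 uint8, red, green, blue; 384x512 float32, m along the optical axis (not along the pixel's ray), 0 where there is no reading.
- viewer.camera_params(name): a dict with "mtx" (3x3 intrinsics, pixels), "pose" (4x4, takes a point from camera to world coordinates). Camera axes: x right, y down, z forward; pixel columns grow to the right and rows downward; lengths in m; the calibration is good to about 2 mm. A picture is of the moment at which its call begins. camera_params takes no time and is no camera call.
- r.finish_job(): hands the job in, once; it reports no verdict.
Trained networks look in the newest picture that a camera, given by its name, has taken for a name from the list of things; names that differ only in an ending like _2 or _b are one class to them, and where a whole thing is asked for, a point or a joint stands for the part that bears it (a point fixed in the world has none). Each returns a list of dicts, best first, with "conf" (0 to 1); they miss things now and then, are a little off and sometimes report something else, mostly with a low value. They report only what shows in the picture. A call takes as long as a camera call. They do not tell look-alikes from the thing itself.
- spotter.find_in(camera, name): "centre" ([column, row] in pixels, amid what is visible of it).
- spotter.trace(camera, name): "mask" (384x512 bool, what is visible of it) and "centre" ([column, row] in pixels, amid what is visible of it).
The state is a dict: "time_s": time; "joints": joint angles; "joint_velocities": joint speeds; "effort": joint torques, N m; "tcp_pos": TCP position; "ee_rot": TCP orientation; "wrist_force": force on the tool from outside, world axes, zero at the start; "moment": the same for the moment, N m; "gripper_width": opening from 0.0 (shut) to 1.0 (fully open).
Only numpy, scipy, OpenCV 4.12 (cv2) and the standard library are available. Lean on these libraries where they do the work, as an engineer would, in place of code of your own. Each camera call takes 0.05 s, during which the arm holds its last target.

## Working session

There is one attempt and no reset: what is moved stays moved. The work goes in short steps, Python scripts to look and compute and a tool call to move; the robot and the scene stay as the last step left them, time stands still between calls to the robot, and variables do not carry over. Pictures are saved under pics/ and viewed, and the job is handed in when it is done.

Besides the shell and the picture viewer there is one more tool, called after "Emit:" as name([rows], argument=value, ...), one row to a line, values as JSON. move_arm: Moves the arm, as the interface text tells. Its arguments: {"type":"object","properties":{"series":{"type":"array","items":{"type":"array","items":{"type":"array","items":{"type":"number","minimum":-1,"maximum":1}}}}},"required":["series"]}

```bash
ls; mkdir -p pics; cat > h.py <<'E'
import numpy as np, cv2
from station import r, viewer, spotter
def grab(n,name=None):
    p,d=viewer.capture(n)
    if name: cv2.imwrite(f'pics/{name}.png',cv2.cvtColor(p,cv2.COLOR_RGB2BGR))
    return p,d
def pt(n,u,v,z):
    c=viewer.camera_params(n);K=np.array(c['mtx']);T=np.array(c['pose'])
    return T[:3,:3]@(np.linalg.inv(K)@[u*z,v*z,z])+T[:3,3]
def cloud(n,d):
    c=viewer.camera_params(n);K=np.array(c['mtx']);T=np.array(c['pose'])
    v,u=np.mgrid[:d.shape[0],:d.shape[1]]
    P=np.stack([u*d,v*d,d],-1)@np.linalg.inv(K).T
    return P@T[:3,:3].T+T[:3,3]
E
python3 - <<'E'
from h import *
np.set_printoptions(precision=3,suppress=True)
print(r.sense())
for n in('scene','top'):
    p,d=grab(n,n+'0'); C=cloud(n,d); print(n,viewer.camera_params(n))
    for t in('box_a','knob_a','tape_roll','reel','flux'):
        for o in spotter.trace(n,t):
            m=o['mask']&(d>0); print(t,round(o['conf'],2),o['centre'],m.sum(),np.median(C[m],0),C[m].min(0),C[m].max(0))
E
```

```text
pics
{'time_s': 0.0, 'joints': array([ 86.15 ,  22.09 ,   0.378,  -0.028, -68.412, -14.816]), 'joint_velocities': array([ 0.069,  0.027,  0.054, -0.055, -0.028,  0.001]), 'effort': array([  0.001, -39.067,  18.74 ,   4.22 ,   0.011,  -0.   ]), 'tcp_pos': array([0.2  , 0.592, 0.291]), 'ee_rot': array([[-0.001, -0.32 , -0.947],
       [-0.002, -0.947,  0.32 ],
       [-1.   ,  0.002, -0.   ]]), 'wrist_force': array([-1.024, -0.37 , -0.442]), 'moment': array([-0.002, -0.025,  0.004]), 'gripper_width': 0.9976150772854807}
scene {'mtx': array([[369.624,   0.   , 252.794],
       [  0.   , 369.624, 190.459],
       [  0.   ,   0.   ,   1.   ]]), 'pose': array([[-0.885, -0.255,  0.39 ,  0.138],
       [-0.465,  0.459, -0.757,  0.783],
       [ 0.014, -0.851, -0.524,  0.684],
       [ 0.   ,  0.   ,  0.   ,  1.   ]])}
box_a 0.72 [215.4, 242.8] 2546 [0.567 0.188 0.09 ] [ 0.244 -0.061  0.   ] [0.721 0.607 0.488]
knob_a 0.59 [215.9, 230.6] 1828 [0.573 0.163 0.091] [ 0.234 -0.057 -0.001] [0.717 0.619 0.547]
reel 0.69 [192.1, 210.8] 295 [0.74  0.022 0.032] [ 0.719 -0.017  0.001] [0.797 0.04  0.04
[... 749 characters left out ...]
005] [ 0.635 -0.031  0.143]
knob_a 0.95 [266.9, 217.4] 3566 [ 0.526 -0.115  0.089] [ 0.433 -0.217 -0.005] [ 0.629 -0.027  0.143]
knob_a 0.89 [181.3, 216.4] 3613 [0.544 0.121 0.089] [ 0.45   0.033 -0.005] [0.665 0.231 0.143]
knob_a 0.52 [131.1, 181.1] 157 [0.656 0.256 0.05 ] [0.645 0.246 0.005] [0.675 0.274 0.092]
tape_roll 0.71 [329.3, 247.7] 231 [ 0.427 -0.272  0.017] [ 0.401 -0.298 -0.004] [ 0.451 -0.247  0.023]
tape_roll 0.5 [359.1, 230.9] 180 [ 0.453 -0.371  0.017] [ 0.431 -0.397 -0.001] [ 0.477 -0.347  0.023]
reel 0.55 [217.3, 149.7] 327 [0.741 0.01  0.034] [ 0.718 -0.017 -0.001] [0.773 0.038 0.04 ]
flux 0.53 [134.4, 182.4] 156 [0.656 0.256 0.049] [0.645 0.246 0.005] [0.675 0.274 0.092]
```

View pics/scene0.png

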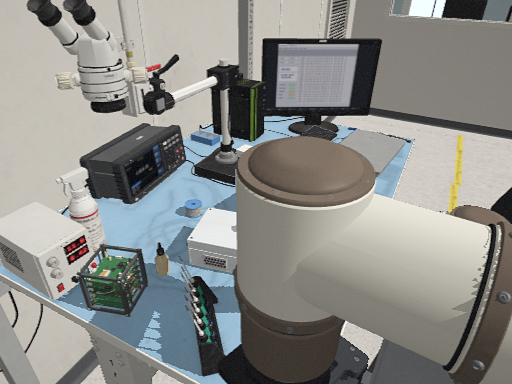

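View pics/top0.png

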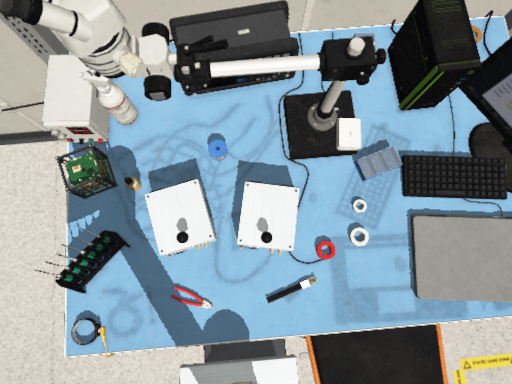

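```bash
python3 - <<'E'
from h import *
np.set_printoptions(precision=4,suppress=True)
p,d=grab('top'); C=cloud('top',d)
cv2.imwrite('pics/tapecrop.png',cv2.cvtColor(cv2.resize(p[190:290,290:400],None,fx=5,fy=5,interpolation=cv2.INTER_CUBIC),cv2.COLOR_RGB2BGR))
for u0,u1 in((120,230),(231,330)):
    M=np.zeros(d.shape,bool);M[160:280,u0:u1]=1
    lid=M&(abs(C[...,2]-.09)<.006)
    kn=M&(C[...,2]>.112)&(C[...,2]<.16)
    q=C[lid][:,:2].astype(np.float32); print('lid',lid.sum(),cv2.minAreaRect(q),C[lid][:,2].mean())
    k=C[kn]
    A=np.c_[2*k,np.ones(len(k))]; s=np.linalg.lstsq(A,(k**2).sum(1),rcond=None)[0]
    print('knob',len(k),s[:3],np.sqrt(s[3]+s[:3]@s[:3]),k.mean(0),k.max(0),k.min(0))
for a,b,c,e in((230,265,312,348),(215,248,343,378)):
    M=np.zeros(d.shape,bool);M[a:b,c:e]=1
    m=M&(C[...,2]>.010)&(C[...,2]<.03);q=C[m];hsv=p[m].mean(0)
    print('roll',cv2.minEnclosingCircle(q[:,:2].astype(np.float32)),np.median(q[:,2]),hsv)
E
```

```text
lid 3412 ((0.5727043151855469, 0.14955207705497742), (0.23073625564575195, 0.19016627967357635), 12.162088394165039) 0.08917066496313522
knob 109 [0.4868 0.1105 0.1266] 0.013967268506108174 [0.4861 0.1091 0.1349] [0.501  0.1242 0.1421] [0.4729 0.0962 0.1254]
lid 3386 ((0.5287771224975586, -0.11619096994400024), (0.14986412227153778, 0.1701505333185196), 77.96044158935547) 0.08947234062673019
knob 109 [ 0.4682 -0.1034  0.1271] 0.014066976008065175 [ 0.4676 -0.1028  0.1356] [ 0.4826 -0.0886  0.1425] [ 0.454  -0.1166  0.1251]
roll ((0.41836026310920715, -0.2645508348941803), 0.03683406114578247) 0.01732494894660297 [202.445   54.7273  55.0574]
roll ((0.4540175497531891, -0.3727559447288513), 0.026654446497559547) 0.017270242596098995 [216.5294 215.6176 209.0245]
```

View pics/tapecrop.png

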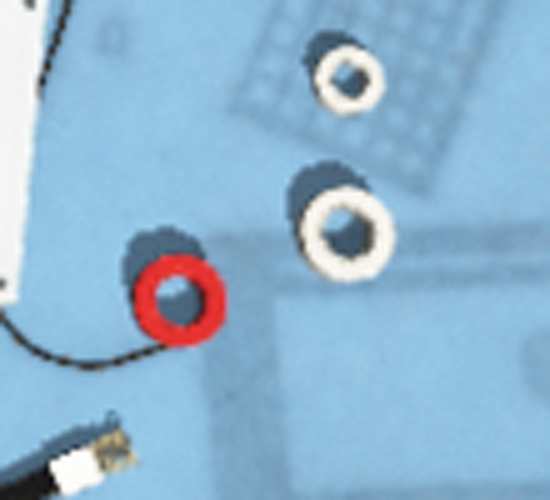

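```bash
python3 - <<'E'
from h import *
np.set_printoptions(precision=4,suppress=True)
p,d=grab('top'); C=cloud('top',d)
for u,v in((180,215),(268,215)):
    lid=((abs(C[...,2]-.09)<.006)&(d>0)).astype(np.uint8)
    lid=cv2.morphologyEx(lid,cv2.MORPH_OPEN,np.ones((5,5)))
    n,L,S,_=cv2.connectedComponentsWithStats(lid)
    m=L==np.argmax([0]+[s[4] if (s[0]<u<s[0]+s[2] and s[1]<v<s[1]+s[3]) else 0 for s in S[1:]])
    R=cv2.minAreaRect(C[m][:,:2].astype(np.float32));print(R,cv2.boxPoints(R))
for u,v in((359,206),(359,237)):
    m=np.zeros(d.shape,bool);m[v-11:v+12,u-11:u+12]=1;m&=(C[...,2]>.012)&(C[...,2]<.03)
    print('roll',cv2.minAreaRect(C[m][:,:2].astype(np.float32)),np.median(C[m][:,2]))
# obstacles taller than .15 in region
m=(C[...,2]>.15)&(C[...,0]<.8)&(d>0);q=C[m]
g={}
for x,y,z in q: g.setdefault((round(x,1),round(y,1)),[]).append(z)
for k in sorted(g): print(k,len(g[k]),round(min(g[k]),2),round(max(g[k]),2))
E
```

```text
((0.5473543405532837, 0.12378965318202972), (0.1701086014509201, 0.15058302879333496), 12.180667877197266) [[0.4483 0.1794]
 [0.4801 0.0322]
 [0.6464 0.0681]
 [0.6146 0.2153]]
((0.529124915599823, -0.1163049265742302), (0.1499977707862854, 0.17086385190486908), 78.0622787475586) [[ 0.43   -0.172 ]
 [ 0.5972 -0.2074]
 [ 0.6282 -0.0606]
 [ 0.4611 -0.0253]]
roll ((0.5433106422424316, -0.38741204142570496), (0.035483963787555695, 0.03575139120221138), 85.01551818847656) 0.013677877209839262
roll ((0.45436811447143555, -0.3721514046192169), (0.04955362156033516, 0.05094601958990097), 85.60214233398438) 0.018083088543677017
(np.float64(0.4), np.float64(0.4)) 20 0.15 0.18
(np.float64(0.4), np.float64(0.5)) 1 0.18 0.18
(np.float64(0.5), np.float64(0.3)) 10 0.15 0.17
(np.float64(0.5), np.float64(0.4)) 38 0.15 0.18
(np.float64(0.7), np.float64(-0.8)) 14 0.15 0.16
(np.float64(0.7), np.float64(0.1)) 91 0.37 0.4
(np.float64(0.8), np.float64(-0.8)) 283 0.15 0.22
(np.float64(0.8), np.float64(-0.7)) 23 0.15 0.22
(np.float64(0.8), np.float64(-0.4)) 18 0.33 0.38
(np.float64(0.8), np.float64(-0.3)) 1220 0.15 0.41
(np.float64(0.8), np.float64(-0.2)) 112 0.32 0.38
(np.float64(0.8), np.float64(-0.1)) 2 0.35 0.36
(np.float64(0.8), np.float64(-0.0)) 579 0.34 0.47
(np.float64(0.8), np.float64(0.1)) 1487 0.34 0.47
(np.float64(0.8), np.float64(0.2)) 3120 0.38 0.63
(np.float64(0.8), np.float64(0.3)) 102 0.6 0.61
```

Candidates for tape_roll in the top view: the red ring (326,250) is ruled out by colour. The small white ring (359,206) measures about 35 mm. The large white ring (359,237) measures about 50 mm with its top at 18 mm, so that is my choice, at (0.454, -0.372). The box yaws are about +12.2° (left) and -12° (right). The left knob is at (0.487, 0.110, 0.1265).

Emit:
move_arm([
  [[0,0,0.39,0.48,-0.8,0.05,1],[0,0,0.39,0.48,-0.8,0.05,1],[0,0,0.39,0.48,-0.8,0,1],[0,0,0.39,0.48,-0.8,0,1],[0,0,0.39,0.48,-0.8,0,1],[0,0,0.39,0.48,-0.8,0,1],[0,0,0.39,0.48,-0.8,0,1],[0,0,0.39,0.48,-0.8,0,1],[0,0,0.39,0.48,-0.8,0,1],[0,0,0.39,0.48,-0.8,0,1]],
])

```text
time_s: 1.95
tcp_pos: [0.4929, 0.0999, 0.3002]
ee_rot: [[0.006, 0.244, -0.97], [0.006, -0.97, -0.244], [-1.0, -0.004, -0.007]]
wrist_force: [0.5, 1.1, -0.3]
gripper_width: 0.999
```

Emit:
move_arm([
  [[0,0,-0.24,-0.1,0.17,-0.5,1],[0,0,0,0,0,0,1],[0,0,0,0,0,0,1]],
])

```text
time_s: 2.33
tcp_pos: [0.4894, 0.1062, 0.2714]
ee_rot: [[0.009, 0.204, -0.979], [0.006, -0.979, -0.204], [-1.0, -0.004, -0.01]]
wrist_force: [-0.4, -0.2, 0.8]
gripper_width: 0.999
```

```bash
python3 - <<'E'
from h import *
p,d=grab('top','top1');print(r.sense()['tcp_pos'],r.sense()['joints'])
p,d=grab('scene','scene1')
E
```

```text
[0.48911308 0.10634732 0.27114076] [ 3.08653061e+01  1.07010702e+01 -1.87946745e+01 -4.48449432e-02
 -5.99142764e+01  7.09193612e+01]
```

View pics/scene1.png

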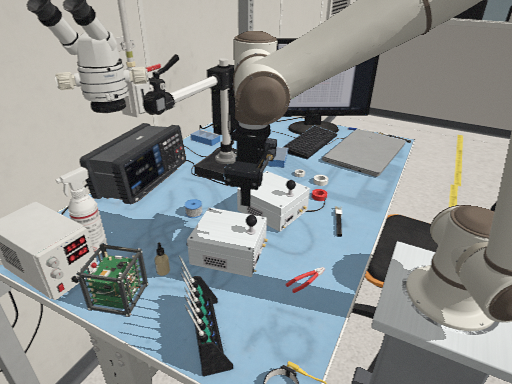

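View pics/top1.png

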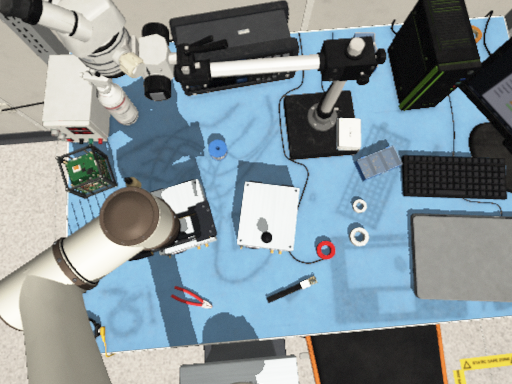

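The scene view shows the left knob at about (252,220), the right knob at about (291,184), and the gripper above the left box. I'll cross-check both knobs from this view.

```bash
python3 - <<'E'
from h import *
np.set_printoptions(precision=4,suppress=True)
p,d=grab('scene');C=cloud('scene',d)
for (x,y) in((.487,.1105),(.4685,-.1035)):
    m=(np.hypot(C[...,0]-x,C[...,1]-y)<.022)&(C[...,2]>.112)&(C[...,2]<.15)
    k=C[m];A=np.c_[2*k,np.ones(len(k))];s=np.linalg.lstsq(A,(k**2).sum(1),rcond=None)[0]
    print(len(k),s[:3],np.sqrt(s[3]+s[:3]@s[:3]))
for (x,y) in((.454,-.372),):
    m=(np.hypot(C[...,0]-x,C[...,1]-y)<.04)&(C[...,2]>.012)
    k=C[m];print(len(k),cv2.minEnclosingCircle(k[:,:2].astype(np.float32)),np.median(k[:,2]))
E
```

```text
112 [0.4885 0.111  0.1279] 0.014219023700718805
81 [ 0.4702 -0.1029  0.1282] 0.014096570828619885
97 ((0.4569554328918457, -0.37087514996528625), 0.0275859497487545) 0.01926883640834587
```

Emit:
move_arm([
  [[0,0,0.05,-0.02,0.08,-0.5,1],[0,0,0,0,0,-0.5,1],[0,0,0,0,0,-0.55,1],[0,0,0,0,0,0,1],[0,0,0,0,0,0,1]],
])

```text
time_s: 3.1
tcp_pos: [0.4901, 0.1155, 0.1817]
ee_rot: [[0.02, 0.219, -0.976], [0.011, -0.976, -0.218], [-1.0, -0.007, -0.022]]
wrist_force: [0.9, 0.5, 0.3]
gripper_width: 0.997
```

Emit:
move_arm([
  [[-0.08,0.14,0,-0.03,-0.07,-0.06,1],[0,0,0,0,0,0,0],[0,0,0,0,0,0,0],[0,0,0,0,0,0,0],[0,0,0,0,0,0,0]],
])

```text
time_s: 3.72
tcp_pos: [0.4897, 0.1118, 0.1815]
ee_rot: [[0.005, 0.219, -0.976], [0.003, -0.976, -0.219], [-1.0, -0.001, -0.006]]
wrist_force: [1.2, 0.2, 0.2]
gripper_width: 0.635
```

Emit:
move_arm([
  [[0,0,0,0,0,0,0],[0,0,0,0,0,0,0],[0,0,0,0,0,0,0],[0,0,0,0,0,0,0],[0,0,0,0,0,0,0],[0,0,0,0,0,0,0]],
])

```text
time_s: 4.47
tcp_pos: [0.4899, 0.1108, 0.1815]
ee_rot: [[0.005, 0.22, -0.975], [0.0, -0.975, -0.22], [-1.0, 0.001, -0.005]]
wrist_force: [0.6, -1.3, -0.1]
gripper_width: 0.326
```

Emit:
move_arm([
  [[0,0,0,0.12,0.03,0.26,0],[0,0,0,0.15,0.03,0.25,0],[0,0,0,0.17,0.04,0.23,0],[0,0,0,0.19,0.04,0.21,0],[0,0,0,0,0,0,0]],
])

```text
time_s: 5.1
tcp_pos: [0.5221, 0.1178, 0.2307]
ee_rot: [[-0.016, 0.216, -0.976], [-0.004, -0.976, -0.216], [-1.0, 0.001, 0.017]]
wrist_force: [-0.1, -1.3, -1.5]
gripper_width: 0.324
```

Emit:
move_arm([
  [[0,0,0,0.19,0.04,0.19,0],[0,0,0,0.21,0.04,0.17,0],[0,0,0,0.22,0.05,0.14,0],[0,0,0,0.23,0.05,0.12,0],[0,0,0,0.24,0.05,0.1,0],[0,0,0,0,0,0,0]],
])

```text
time_s: 5.85
tcp_pos: [0.5738, 0.1289, 0.2663]
ee_rot: [[-0.056, 0.213, -0.975], [-0.013, -0.977, -0.212], [-0.998, 0.001, 0.058]]
wrist_force: [0.2, -1.1, -1.8]
gripper_width: 0.328
```

```bash
python3 - <<'E'
from h import *
p,d=grab('scene','scene2')
E
```

```text
(no output)
```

View pics/scene2.png

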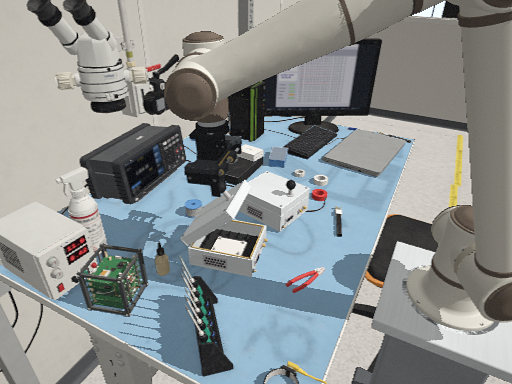

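Emit:
move_arm([
  [[0,0,0,0,0,0,1],[0,0,0,0,0,0,1],[0,0,0,0,0,0,1],[0,0,0,0,0,0,1],[0,0,0,0,0,0.3,1],[0,0,0,0,0,0.4,1],[0,0,0,0,0,0.4,1]],
])

```text
time_s: 6.78
tcp_pos: [0.5726, 0.1289, 0.3308]
ee_rot: [[-0.058, 0.213, -0.975], [-0.014, -0.977, -0.212], [-0.998, 0.001, 0.06]]
wrist_force: [0.6, 0.4, -0.4]
gripper_width: 0.975
```

```bash
python3 - <<'E'
from h import *
p,d=grab('scene','scene3');print(r.sense()['joints'])
p,d=grab('top','top3')
E
```

```text
[ 28.11270591  18.21490886   1.13676946  -0.78957425 -75.84829447
  74.41272585]
```

View pics/scene3.png

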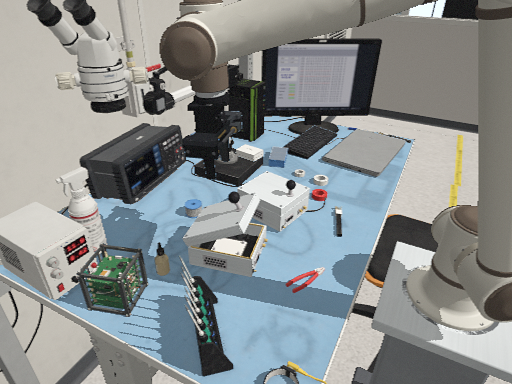

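View pics/top3.png

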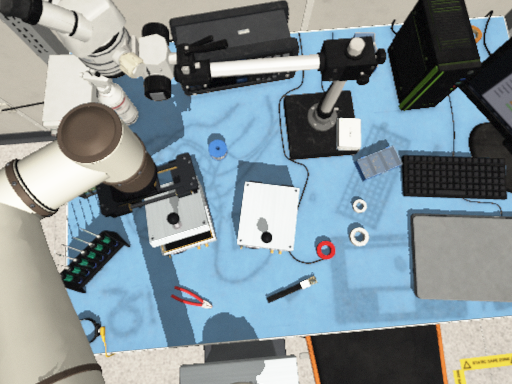

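Already lower than at release, so it looks like it is sinking. I'll measure the angle, wait, and measure again.

```bash
cat >> h.py <<'E'
def knobang(side,d,cam):
    # lid angle from knob top-cloud: highest points near box
    C=cloud(cam,d)
    c,a,h=((.5478,.1240),12.2,(.6357,.1430)) if side=='L' else ((.5295,-.1162),-12,(.6175,-.1349))
    ca,sa=np.cos(np.radians(a)),np.sin(np.radians(a))
    X=(C[...,0]-h[0])*ca+(C[...,1]-h[1])*sa; Y=-(C[...,0]-h[0])*sa+(C[...,1]-h[1])*ca; Z=C[...,2]-.062
    R=np.hypot(X,Z)
    m=(abs(Y)<.02)&(R>.150)&(R<.181)&(Z>.03)&(X<.02)&(d>0)
    n=m.sum()
    if n<10: return None
    best=None
    for t in np.radians(np.arange(-3,90,.5)):
        kx,kz=-.1649*np.cos(t+np.radians(22.83)),.1649*np.sin(t+np.radians(22.83))
        D=np.sqrt((X-kx)**2+Y**2+(Z-kz)**2)
        s=(abs(D-.0145)<.003).sum()
        if best is None or s>best[0]: best=(int(s),float(np.degrees(t)))
    return best
E
python3 - <<'E'
from h import *
for n in('scene','top'):
    p,d=grab(n);print(r.sense()['time_s'],n,knobang('L',d,n),knobang('R',d,n))
E
```

```text
6.925 scene (114, 25.0) (79, 0.5)
6.975 top (119, 24.000000000000004) (108, 0.0)
```

Emit:
move_arm([
  [[0,0,0,0,0,0,1],[0,0,0,0,0,0,1],[0,0,0,0,0,0,1],[0,0,0,0,0,0,1]],
])

```text
time_s: 7.48
tcp_pos: [0.5716, 0.1287, 0.3267]
ee_rot: [[-0.064, 0.212, -0.975], [-0.015, -0.977, -0.212], [-0.998, 0.001, 0.065]]
wrist_force: [-0.5, -0.5, -0.4]
gripper_width: 0.999
```

```bash
python3 - <<'E'
from h import *
for n in('scene','top'):
    p,d=grab(n);print(r.sense()['time_s'],n,knobang('L',d,n),knobang('R',d,n))
E
```

```text
7.525 scene (108, 11.5) (76, 0.5)
7.575 top (108, 9.5) (104, 0.0)
```

The left lid sinks freely at about 20°/s: roughly 43° at release, then 25°, then 10°. The left box is the worn one. Now the right lid.

Emit:
move_arm([
  [[0.02,-0.08,-0.5,-0.28,-0.64,-0.06,1],[0.02,-0.08,-0.5,-0.28,-0.64,-0.06,1],[0.02,-0.08,-0.5,-0.28,-0.64,-0.06,1],[0.02,-0.08,-0.5,-0.28,-0.64,-0.06,1],[0.02,-0.08,-0.5,-0.28,-0.64,-0.06,1],[0.02,-0.08,-0.5,-0.28,-0.64,-0.06,1],[0,0,0,0,0,0,1],[0,0,0,0,0,0,1]],
])

```text
time_s: 8.57
tcp_pos: [0.4677, -0.1074, 0.3053]
ee_rot: [[0.011, -0.215, -0.977], [0.014, -0.976, 0.215], [-1.0, -0.016, -0.007]]
wrist_force: [0.1, -0.2, 0.3]
gripper_width: 1.0
```

```bash
python3 - <<'E'
from h import *
print(r.sense()['joints'])
for n in('scene',):
    p,d=grab(n,'scene4');print(r.sense()['time_s'],n,knobang('L',d,n),knobang('R',d,n))
E
```

```text
[  6.13312068   7.0021481  -17.84189071  -0.82537466 -64.4665464
  71.79958192]
8.625 scene (110, 0.0) (79, 1.0)
```

Emit:
move_arm([
  [[-0.1,0.08,0,0.02,0.07,-0.6,1],[0,0,0,0,0,-0.6,1],[0,0,0,0,0,-0.5,1],[0,0,0,0,0,-0.4,1],[0,0,0,0,0,0,1]],
])

```text
time_s: 9.25
tcp_pos: [0.4727, -0.0984, 0.177]
ee_rot: [[0.004, -0.206, -0.979], [-0.0, -0.979, 0.206], [-1.0, -0.001, -0.004]]
wrist_force: [0.3, -0.8, 0.8]
gripper_width: 0.998
```

Emit:
move_arm([
  [[0,0,0,-0.05,-0.08,0,1],[0,0,0,0,0,0,0],[0,0,0,0,0,0,0],[0,0,0,0,0,0,0],[0,0,0,0,0,0,0],[0,0,0,0,0,0,0],[0,0,0,0,0,0,0],[0,0,0,0,0,0,0],[0,0,0,0,0,0,0],[0,0,0,0,0,0,0]],
])

```text
time_s: 10.5
tcp_pos: [0.4718, -0.1042, 0.1809]
ee_rot: [[0.01, -0.202, -0.979], [-0.003, -0.979, 0.202], [-1.0, 0.001, -0.011]]
wrist_force: [1.4, -0.2, 0.9]
gripper_width: 0.324
```

Emit:
move_arm([
  [[0,0,0,0.12,-0.03,0.26,0],[0,0,0,0.15,-0.03,0.25,0],[0,0,0,0.17,-0.04,0.23,0],[0,0,0,0.19,-0.04,0.21,0],[0,0,0,0,0,0,0]],
])

```text
time_s: 11.12
tcp_pos: [0.5014, -0.1106, 0.2269]
ee_rot: [[-0.018, -0.208, -0.978], [0.004, -0.978, 0.208], [-1.0, -0.001, 0.019]]
wrist_force: [-0.8, -0.3, 1.3]
gripper_width: 0.326
```

Emit:
move_arm([
  [[0,0,0,0.19,-0.04,0.19,0],[0,0,0,0.21,-0.04,0.18,0],[0,0,0,0.22,-0.05,0.15,0],[0,0,0,0.23,-0.05,0.13,0],[0,0,0,0.24,-0.05,0.11,0],[0,0,0,0.12,-0.03,0.05,0],[0,0,0,0,0,0,0]],
])

```text
time_s: 12.0
tcp_pos: [0.5503, -0.121, 0.2619]
ee_rot: [[-0.088, -0.214, -0.973], [0.019, -0.977, 0.213], [-0.996, 0.0, 0.09]]
wrist_force: [2.5, -1.7, 0.3]
gripper_width: 0.324
```

```bash
python3 - <<'E'
from h import *
for n in('scene','top'):
    p,d=grab(n,n+'5');print(r.sense()['time_s'],n,knobang('L',d,n),knobang('R',d,n))
E
```

```text
12.05 scene (112, 0.0) (66, 38.5)
12.1 top None (123, 21.5)
```

View pics/scene5.png

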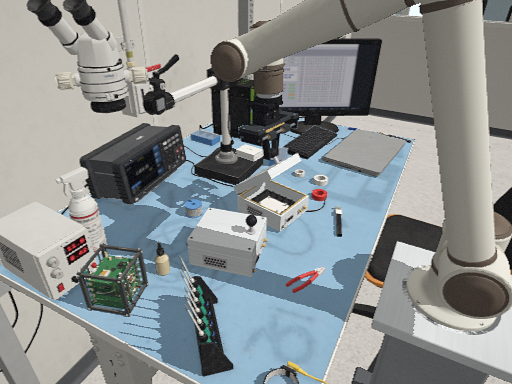

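Emit:
move_arm([
  [[0,0,0,0,0,0,1],[0,0,0,0,0,0,1],[0,0,0,0,0,0,1],[0,0,0,0,0,0,1],[0,0,0,0,0,0.3,1],[0,0,0,0,0,0.5,1],[0,0,0,0,0,0.6,1],[0,0,0,0,0,0,1]],
])

```text
time_s: 13.1
tcp_pos: [0.5512, -0.1211, 0.3482]
ee_rot: [[-0.083, -0.215, -0.973], [0.019, -0.977, 0.214], [-0.996, -0.0, 0.085]]
wrist_force: [-0.5, 0.4, -1.1]
gripper_width: 0.991
```

```bash
python3 - <<'E'
from h import *
for n in('scene','top'):
    p,d=grab(n,n+'6');print(r.sense()['time_s'],n,knobang('L',d,n),knobang('R',d,n))
E
```

```text
13.15 scene (111, 0.0) (79, 39.0)
13.2 top None (124, 22.0)
```

```bash
python3 - <<'E'
import cv2,numpy as np
a=cv2.imread('pics/scene6.png');b=cv2.imread('pics/top6.png')
cv2.imwrite('pics/c6.png',np.hstack([cv2.resize(a[120:280,160:340],None,fx=2.2,fy=2.2),cv2.resize(b[120:280,200:380],None,fx=2.2,fy=2.2)]))
E
```

```text
(no output)
```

View pics/c6.png

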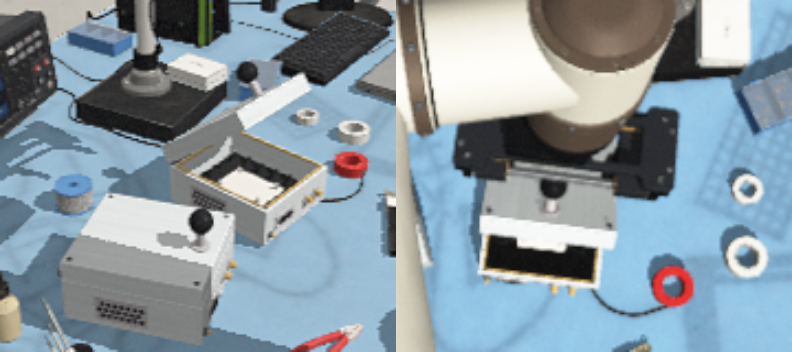

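The right lid stands at about 39° after release, so it looks sound. The top-camera fit of 22° landed on the lid surface, because the gripper overlaps the view. Next is the tape roll at (0.455, -0.372).

Emit:
move_arm([
  [[-0.03,-0.12,0,-0.32,-0.83,0,1],[-0.03,-0.12,0,-0.32,-0.83,0,1],[-0.03,-0.12,0,-0.32,-0.83,0,1],[-0.03,-0.12,0,-0.32,-0.83,-0.2,1],[-0.03,-0.12,0,-0.32,-0.83,-0.4,1],[0,0,0,0,0,-0.4,1],[0,0,0,0,0,0,1],[0,0,0,0,0,0,1]],
])

```text
time_s: 14.2
tcp_pos: [0.4476, -0.375, 0.2727]
ee_rot: [[-0.02, -0.213, -0.977], [0.004, -0.977, 0.213], [-1.0, 0.0, 0.021]]
wrist_force: [-0.7, -0.4, 0.8]
gripper_width: 1.0
```

```bash
python3 - <<'E'
from h import *
for n in('scene','top'):
    p,d=grab(n,n+'7');print(r.sense()['time_s'],n,knobang('L',d,n),knobang('R',d,n))
E
```

```text
14.25 scene (112, 0.5) (75, 38.5)
14.3 top (108, 0.0) (124, 22.0)
```

View pics/top7.png

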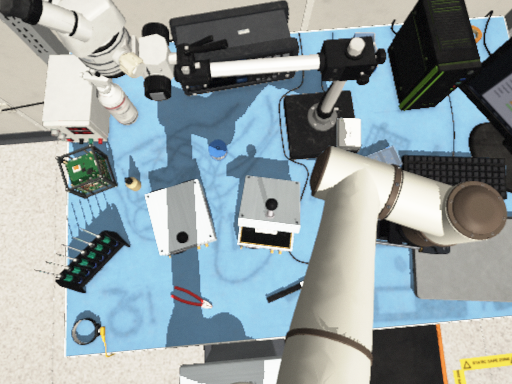

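```bash
python3 - <<'E'
from h import *
np.set_printoptions(precision=3,suppress=True)
p,d=grab('top');C=cloud('top',d)
q=C[180:225,238:302].reshape(-1,3);
for u,v in((271,204),(250,185),(290,185),(250,212),(290,212)): print(u,v,C[v,u])
q=np.array([C[v,u] for v in range(182,214) for u in range(245,260)])
q=q[q[:,2]>.05];c=q.mean(0);n=np.linalg.svd(q-c)[2][2];n*=np.sign(n[2]);print(n,np.degrees(np.arccos(n[2])),np.abs((q-c)@n).mean())
m=np.zeros(d.shape,bool);m[195:213,262:281]=1
k=C[m&(p.max(2)<60)];print(len(k),k.mean(0),k.max(0))
E
```

```text
271 204 [ 0.536 -0.118  0.221]
250 185 [ 0.609 -0.075  0.112]
290 185 [ 0.602 -0.183  0.101]
250 212 [ 0.528 -0.068  0.178]
290 212 [ 0.521 -0.167  0.165]
[-0.076 -0.997  0.019] 88.93775848733088 0.009557112096292588
102 [ 0.536 -0.118  0.225] [ 0.549 -0.057  1.059]
```

A direct slope check from the top camera gives 39°, agreeing with the scene camera, so the 22° fit was spurious. Descending on the roll.

Emit:
move_arm([
  [[0,-0.14,0,0.12,0.05,-0.8,1],[0,0,0,0,0,-0.8,1],[0,0,0,0,0,-0.8,1],[0,0,0,0,0,-0.4,1],[0,0,0,0,0,0,1],[0,0,0,0,0,0,1]],
])

```text
time_s: 15.1
tcp_pos: [0.4616, -0.3705, 0.1091]
ee_rot: [[0.017, -0.205, -0.979], [-0.005, -0.979, 0.205], [-1.0, 0.001, -0.017]]
wrist_force: [-0.4, 0.5, 0.2]
gripper_width: 1.003
```

Emit:
move_arm([
  [[0,0.12,0,-0.1,-0.02,-0.3,1],[0,0,0,0,0,-0.2,1],[0,0,0,0,0,0,1],[0,0,0,0,0,0,1]],
])

```text
time_s: 15.6
tcp_pos: [0.4566, -0.3724, 0.0801]
ee_rot: [[0.004, -0.205, -0.979], [-0.007, -0.979, 0.204], [-1.0, 0.006, -0.005]]
wrist_force: [-0.2, -0.5, 0.3]
gripper_width: 1.0
```

```bash
python3 - <<'E'
from h import *
p,d=grab('scene');print(r.sense()['tcp_pos'])
cv2.imwrite('pics/c8.png',cv2.cvtColor(cv2.resize(p[130:230,240:380],None,fx=5,fy=5,interpolation=cv2.INTER_CUBIC),cv2.COLOR_RGB2BGR))
E
```

```text
[ 0.45653343 -0.37233277  0.08003151]
```

View pics/c8.png

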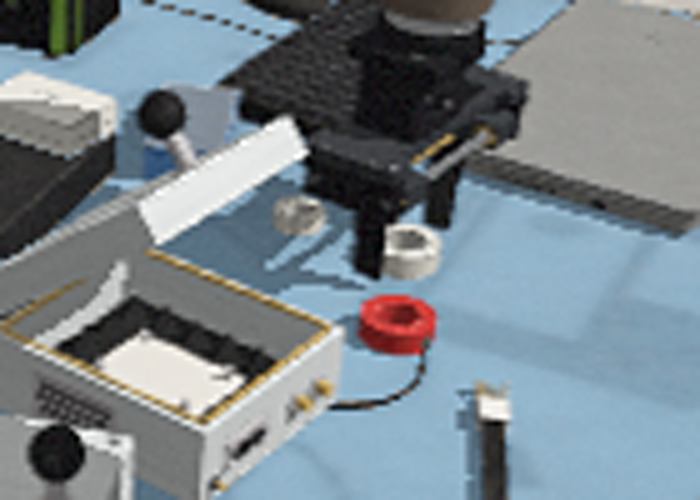

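Emit:
move_arm([
  [[0,0,0,0,0,-0.12,1],[0,0,0,0,0,0,0.8],[0,0,0,0,0,0,0.2],[0,0,0,0,0,0,0.2],[0,0,0,0,0,0,0.2],[0,0,0,0,0,0,0.2],[0,0,0,0,0,0,0.2],[0,0,0,0,0,0,0.2]],
])

```text
time_s: 16.65
tcp_pos: [0.4569, -0.3725, 0.0731]
ee_rot: [[0.005, -0.205, -0.979], [-0.008, -0.979, 0.205], [-1.0, 0.007, -0.007]]
wrist_force: [-1.0, -0.1, -0.1]
gripper_width: 0.588
```

Emit:
move_arm([
  [[0,0,0,0,0,0.5,0.2],[0,0,0,0,0,0.9,0.2],[0,0,0,0,0,0.9,0.2],[0,0,0,0,0,0.9,0.2],[0,0,0,0,0,0.9,0.2],[0,0,0,0,0,0.5,0.2],[0,0,0,0,0,0,0.2]],
])

```text
time_s: 17.52
tcp_pos: [0.4537, -0.371, 0.357]
ee_rot: [[0.003, -0.205, -0.979], [-0.006, -0.979, 0.205], [-1.0, 0.006, -0.004]]
wrist_force: [-0.4, -0.3, -0.3]
gripper_width: 0.589
```

Emit:
move_arm([
  [[0,0,0.3,0.19,0.5,0,0.2],[0,0,0.3,0.19,0.83,0,0.2],[0,0,0.3,0.19,0.83,0,0.2],[0,0,0.3,0.19,0.83,0,0.2],[0,0,0.3,0.19,0.83,0,0.2],[0,0,0.3,0.19,0.83,0,0.2],[0,0,0.3,0.19,0.83,0,0.2],[0,0,0.3,0.19,0.83,0,0.2],[0,0,0.3,0.19,0.83,0,0.2],[0,0,0.3,0.19,0.7,0,0.2],[0,0,0,0,0.2,0,0.2],[0,0,0,0,0,0,0.2]],
])

```text
time_s: 19.02
tcp_pos: [0.5616, 0.1273, 0.3339]
ee_rot: [[-0.031, 0.219, -0.975], [-0.01, -0.976, -0.219], [-0.999, 0.002, 0.033]]
wrist_force: [0.2, -0.5, 0.1]
gripper_width: 0.588
```

```bash
python3 - <<'E'
from h import *
for n in('scene',):
    p,d=grab(n,n+'9');print(r.sense()['time_s'],n,knobang('L',d,n),knobang('R',d,n))
E
```

```text
19.075 scene (112, 0.0) (81, 39.0)
```

View pics/scene9.png

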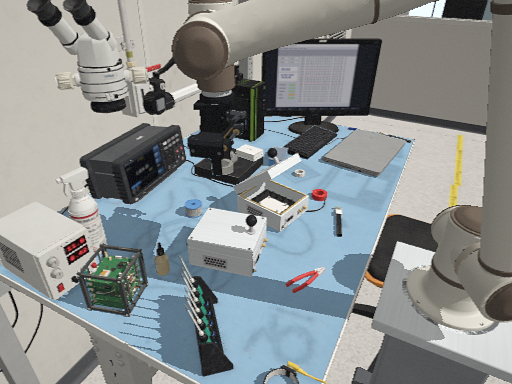

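Emit:
move_arm([
  [[0.07,-0.22,0,0.09,0.01,-0.5,0.2],[0,0,0,0,0,-0.8,0.2],[0,0,0,0,0,-0.7,0.2],[0,0,0,0,0,-0.4,0.2],[0,0,0,0,0,0,0.2],[0,0,0,0,0,0,0.2]],
])

```text
time_s: 19.82
tcp_pos: [0.5658, 0.1185, 0.1883]
ee_rot: [[0.003, 0.208, -0.978], [0.001, -0.978, -0.208], [-1.0, -0.0, -0.003]]
wrist_force: [-0.3, -0.2, -0.5]
gripper_width: 0.59
```

Level. I'll shift y by +9 mm and lower it by 24 mm.

Emit:
move_arm([
  [[0,0,0,0.02,0.15,-0.15,0.2],[0,0,0,0,0,-0.15,0.2],[0,0,0,0,0,-0.05,0.2],[0,0,0,0,0,0,0.2],[0,0,0,0,0,0,0.2]],
])

```text
time_s: 20.45
tcp_pos: [0.5683, 0.1285, 0.1689]
ee_rot: [[0.008, 0.208, -0.978], [0.003, -0.978, -0.208], [-1.0, -0.001, -0.009]]
wrist_force: [-0.2, 0.5, -0.0]
gripper_width: 0.588
```

```bash
python3 - <<'E'
from h import *
p,d=grab('scene')
print(r.sense()['wrist_force'])
cv2.imwrite('pics/c10.png',cv2.cvtColor(cv2.resize(p[160:290,160:310],None,fx=4.5,fy=4.5,interpolation=cv2.INTER_CUBIC),cv2.COLOR_RGB2BGR))
E
```

```text
[-0.29541627  0.66565268 -1.51843359]
```

View pics/c10.png

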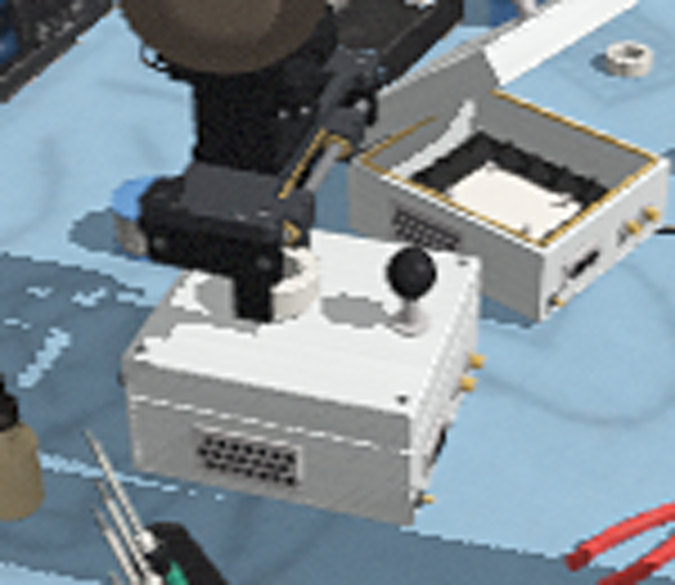

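The roll is just above the lid, behind the knob. I'll lower it about 4 mm more and open.

Emit:
move_arm([
  [[0,0,0,0,0,-0.08,0.2],[0,0,0,0,0,0,0.2],[0,0,0,0,0,0,0.8],[0,0,0,0,0,0,1],[0,0,0,0,0,0,1],[0,0,0,0,0,0,1],[0,0,0,0,0,0,1],[0,0,0,0,0,0,1]],
])

```text
time_s: 21.5
tcp_pos: [0.5686, 0.1285, 0.1645]
ee_rot: [[0.01, 0.208, -0.978], [0.004, -0.978, -0.208], [-1.0, -0.002, -0.01]]
wrist_force: [-0.1, -0.0, -0.7]
gripper_width: 0.995
```

Now straight up, then back toward the left, clear of everything.

Emit:
move_arm([
  [[0,0,0,0,0,0.3,1],[0,0,0,0,0,0.6,1],[0,0,0,0,0,0.8,1],[0,0,0,0,0,0.8,1],[0,0,0,-0.4,0.4,0.3,1],[0,0,0,-0.6,0.7,0,1],[0,0,0,-0.6,0.7,0,1],[0,0,0,-0.6,0.7,0,1],[0,0,0,-0.6,0.7,0,1],[0,0,0,-0.3,0.7,0,1],[0,0,0,0,0,0,1],[0,0,0,0,0,0,1],[0,0,0,0,0,0,1]],
])

```text
time_s: 23.12
tcp_pos: [0.3752, 0.3665, 0.3382]
ee_rot: [[0.01, 0.205, -0.979], [0.006, -0.979, -0.205], [-1.0, -0.004, -0.011]]
wrist_force: [-0.2, 0.1, -0.2]
gripper_width: 1.0
```

```bash
python3 - <<'E'
from h import *
np.set_printoptions(precision=4,suppress=True)
for n in('scene','top'):
    p,d=grab(n,n+'11');C=cloud(n,d);print(r.sense()['time_s'],n,knobang('L',d,n),knobang('R',d,n))
    m=(np.hypot(C[...,0]-.567,C[...,1]-.128)<.045)&(C[...,2]>.102)&(C[...,2]<.13)
    q=C[m];print(len(q),cv2.minEnclosingCircle(q[:,:2].astype(np.float32)),np.median(q[:,2]))
    for t in('reel','flux'):
        for o in spotter.trace(n,t)[:1]: print(t,o['conf'],o['centre'],np.median(C[o['mask']],0))
E
```

```text
23.175 scene (5, 0.0) (83, 38.5)
0 ((0.0, 0.0), 0.0) nan
reel 0.51 [194.9, 210.3] [0.7405 0.0225 0.032 ]
flux 0.85 [161.8, 262.9] [0.6564 0.2708 0.0432]
23.325 top (106, 0.0) (123, 21.5)
223 ((0.5664426684379578, 0.1286896914243698), 0.026235166937112808) 0.10723098309464774
reel 0.83 [219.2, 152.1] [0.7407 0.0098 0.0345]
flux 0.71 [132.5, 180.8] [0.6562 0.2577 0.0466]
  return _methods._mean(a, axis=axis, dtype=dtype,
  ret = ret.dtype.type(ret / rcount)
```

View pics/top11.png

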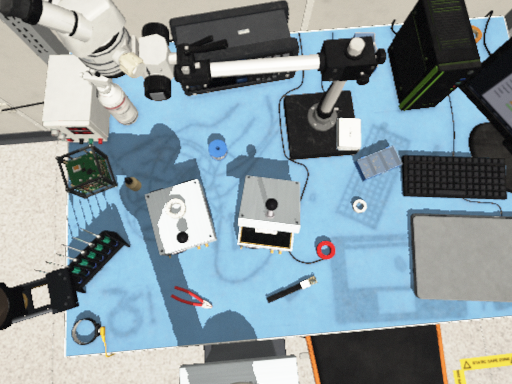

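View pics/scene11.png

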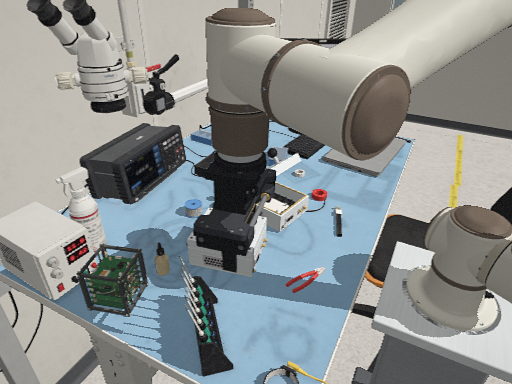

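The roll (top view, 176,205) is flat on the left lid at (0.566, 0.129), with its top at 0.107 m. The right lid is steady at about 39°, the reel and bottle haven't moved, and the arm is clear. Handing in.

```bash
python3 - <<'E'
from h import *
print(r.finish_job())
E
```

```text
the job is handed in; nothing more can be done
None
```

The job is handed in at about 23 s, with no verdict reported. The left box has the worn hinge; its lid is shut with the tape roll flat on it, and the right lid stands half open by itself.

- **Left lid:** I lifted it to about 43° and let go. It sank to 25°, then 10°, then shut.
- **Right lid:** I lifted it to about 39° and let go. It stayed at 38.5–39° (about 0.67 rad) in every scene-camera check over the next 10 s.
- **Tape roll:** I took the larger white roll, not the red or the small white one. It lies about 1 mm from the middle of the free area, with its top at 107 mm; 108 mm is expected.
- **Reel and dropper bottle:** they show the same positions as at the start, within about 2 mm.
- **Arm:** it is parked clear of everything, at TCP (0.375, 0.367, 0.338).

**Checks that disagreed:**
- The top-camera knob fit kept giving about 22° for the right lid. The lid's slope read from the same camera gave 39°, as did the scene camera, so I dismissed the fit as spurious.
- In the last scene picture the arm hid the roll and the left box. The final check of the roll therefore rests on the top camera alone.

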